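Take the round-window filter slider off its peg and load it into the filter housing

ROBOT

A 6-joint arm with a two-finger parallel gripper is mounted at the origin on the work surface. World frame = base frame: x ahead of the robot, y to its left, z up, the work surface at z = 0. Lengths are in mm, angles in rad, forces in N, time in s.
With the tool pointing down it reaches from about 275 to 1000 mm from the base axis. Payload 8.4 kg.
Tool frame: the origin (TCP) lies on the centre line of the jaws, within the pads' length; the fingertips stand 17 mm ahead of it and the grasp point (between the pads) lies 2 mm behind it (r.tcp_to_tips is the z of the fingertips in the tool frame, in mm); z points along the fingers, y is the direction in which the jaws open and shut (so a half turn about z gives the same grasp; the last joint's range is limited). The gripper opens to 85 mm and grips with 20 to 120 N. Pads are 22 mm wide; open, the fingers measure 114 mm over their backs; the gripper's body (76 mm by 85 mm) begins 54 mm behind the grasp point. The pads swing forward as they close: fully open they stand 13 mm farther back than shut.
Start: joints at [1.197, 0.353, 1.633, -0, 1.155, -0.002], TCP at [227.057, 582.3, 248.281] pointing down, gripper open.
Joint ranges: [-2.63, 2.63], [-0.92, 2.1], [0.06, 2.66], [-1.3, 4.44], [0, 2.69], [-3.02, 3.02]. Speed limits (rad/s): [2.22, 2.22, 2.79, 3.14, 3.14, 3.14].

INTERFACE

Orientations are given as [roll, pitch, yaw] about the fixed x, y, z axes, in that order (R = Rz(yaw) Ry(pitch) Rx(roll)).
In Python, from rig import r, cams, job gives the robot as it stands.
- The arm moves only by the tool drive_tool, never from a script. Its argument "deltas" is a list of rows, each a list of 4 numbers: the shift along the tool's x, y, z in cm, then the turn about the tool's z in rad. In form: [[x, y, z, roll], ...]. A call has 1 to 12 rows; each row shifts and turns the commanded pose from where the row before left it, along the tool's axes as they then stand; what a row does not reach is not made up. A row lasts 1/12 s, in which the tool goes at most 41.7 mm and 7.16 degrees, less where a joint would pass 70% of its speed; a pose out of reach is approached as far as the arm can. A call with a gripper value outside its range is refused whole. "jaw" is the closure, from 0 (fully open) to 1 (shut), set as the call begins (left out, the last holds). The fingers move at their own pace and stop on an object; "force" is the grip in N (left out, the last holds). Time passes only in rows, so rows that do not move let the fingers close. It gives the time, the measured TCP pose, the force and the opening at its end, in the units of the state.
- r.sense(): the state, without advancing time (a new reading comes with each control period).
- cams.grab_frame(name): name is "side" or "top" or "wrist"; returns (picture, depth): 420x560x3 uint8, red, green, blue; 420x560 float32, mm along the optical axis (not along the pixel's ray), 0 where there is no reading.
- cams.camera_params(name): a dict with "fx", "fy", "cx", "cy" (pixels), "R" (3x3) and "t" (3): a world point X has camera coordinates R X + t. Camera axes: x right, y down, z forward; pixel columns grow to the right and rows downward; lengths in mm; the calibration is good to about 2 mm. A picture is of the moment at which its call begins: read the wrist's pose just before it. camera_params takes no time and is no camera call; for the wrist camera it gives the pose at the moment of the call.
- job.sign_off(): hands the job in, once; it reports no verdict.
The state is a dict: "clock": time; "qpos": joint angles; "qvel": joint speeds; "joint_efforts": joint torques, N m; "eef_pos": TCP position; "tcp_rot": TCP orientation; "contact_force": force on the tool from outside, world axes, zero at the start; "wrist_torque": the same for the moment, N m; "opening": opening from 0.0 (shut) to 1.0 (fully open).
Only numpy, scipy, OpenCV 4.12 (cv2) and the standard library are available. Lean on these libraries where they do the work, as an engineer would, in place of code of your own. Each camera call takes 0.05 s, during which the arm holds its last target. There are 200 camera calls.

TASK

Take the filter slider with the round window off its display peg, lifting its holed end gently over the peg's upturned tip as you draw it off (feel for the wire and do not force it: while drawing, keep the push of slider on peg below about 8 N), then slide it, window end down, gently into the slot on top of the filter housing until it is fully home, and let go. Either face may look forward. Leave the square-window slider hanging on its peg, go easy on the stand, and leave the other things on the bench where they are.

Things in the scene. Friction and masses are not known exactly. Their poses are not given: they have to be found in the camera images.
- slider_round: Filter slider to load: a plain aluminium plate 5 mm thick (its x), 50 mm wide (its y), 100 mm tall (its z, up while hanging), 60 to 120 g. Origin at the centre of its lower edge. Its dark ROUND window (30 mm, nearly flush) is centred 22 mm above that edge. It can be pinched across its 50 mm width by the side edges at hole height, the peg passing between the fingers.
- slider_round_hole (a point): centre of the hang hole of the round-window slider, 85 mm above its origin; the peg passes through this hole, a rectangle 14 mm wide (y) and 10.5 mm tall (80 to 90.5 mm above the origin, top edge of the plate 9.5 mm higher)
- slider_square: The other slider, the same plate but with a SQUARE 30 mm window; it hangs on the other peg and stays there. Which peg holds which slider varies.
- slider_square_hole (a point): centre of the hang hole of the square-window slider
- stand: Display stand, fixed. Origin under the centre of its base (130 x 270 x 10 mm); its x points away from the robot at yaw 0. A crossbar (16 x 270 x 12 mm, top 156 mm above the bench, front face at the stand's x = 0) carries two steel wire pegs, at y = +70 and -70 mm. The sliders start hanging 35 to 50 mm in front of the crossbar.
- peg_l_root (a point): root of the peg at the stand's y = +70 mm, 150 mm above the bench. Both pegs: 5 mm round wire, running 62 mm towards the stand's -x, about level, then turned up for a last 36 mm by 15 to 31 degrees (bent by hand, each differs, not measured), so the tip ends 9 to 19 mm up, round end; off it when more than 106 mm from the crossbar.
- peg_r_root (a point): root of the peg at the stand's y = -70 mm, of the same kind. Each whole peg also droops or rises up to 0.04 rad about its root; this is not measured, and the point does not show it. The pegs are rigid against the forces of this job.
- housing: Filter housing, fixed: white block 40 (x) by 80 (y) by 62 mm tall on a base plate 90 x 110 mm, a dark lens tube (34 mm diameter, 35 long) on each x face. Origin under its centre. The slot in the middle of the top is 8 mm (x) by 54 mm (y), 42 mm deep, vertical walls, 4 mm bevelled lead-in all round. The slider goes in lower edge first; its top then stands 58 mm above the block.
- slot_floor (a point): centre of the slot's floor, 20 mm above the bench, with the housing's axes; a slider fully home has its origin here
- oil_bottle: bystander: small bottle, 32 mm diameter, 60 mm tall; origin under its centre
- hex_driver: bystander: screwdriver, 150 mm long, lying along its x
- tube_ring: bystander: black lens ring, 44 mm diameter, 14 mm tall; origin under its centre
- dish: bystander: white shallow dish, 60 mm diameter, 14 mm tall; origin under its centre
- slide_box: bystander: grey box of glass slides, 90 x 70 x 30 mm; origin under its centre
- objective: bystander: brass microscope objective standing upright, 30 mm diameter, 48 mm tall; origin under its centre
- jar: bystander: jar, 48 mm diameter, 55 mm tall; origin under its centre
Things that resemble listed ones, but are neither listed nor needed, are in the scene too. Leave any blue or brown look-alike of the slider_round alone. What is shaped like the slider_square but red is not meant.

How it is judged:
By the outcome, as a careful person would: the job done as asked, in the order asked, and still so for the second after the job is handed in, with the robot touching nothing.
It also fails if it takes over 72 s, if anything falls off the work surface, if the arm or the gripper's body presses on something with over 40 N, if the wrist force passes 120 N, or if a joint passes its speed limit or range.

## Working session

There is one attempt and no reset: what is moved stays moved. The work goes in short steps, Python scripts to look and compute and a tool call to move; the robot and the scene stay as the last step left them, time stands still between calls to the robot, and variables do not carry over. Pictures are saved under pics/ and viewed, about 8 in all and at most 12, crops included, and the job is handed in when it is done.

Besides the shell and the picture viewer there is one more tool, called by a JSON object that holds its "name" and its "arguments". drive_tool: Moves the arm, as the interface text tells. Its arguments: {"type":"object","properties":{"deltas":{"type":"array"},"jaw":{"type":"number"},"force":{"type":"number"}},"required":["deltas"]}

```bash
ls; mkdir -p pics
cat > h.py <<'E'
import numpy as np, cv2
from rig import r, cams, job
def grab(n):
    p=cams.camera_params(n); im,d=cams.grab_frame(n); return im,d,p
def save(im,f): cv2.imwrite('pics/'+f,im[:,:,::-1])
def ray(p,u,v):
    R=np.array(p['R']);t=np.array(p['t'])
    return -R.T@t, R.T@np.array([(u-p['cx'])/p['fx'],(v-p['cy'])/p['fy'],1.])
def onz(p,u,v,z):
    c,d=ray(p,u,v); return c+d*(z-c[2])/d[2]
def cloud(d,p):
    v,u=np.mgrid[:d.shape[0],:d.shape[1]]
    c=np.stack([(u-p['cx'])/p['fx']*d,(v-p['cy'])/p['fy']*d,d],-1)
    return (c-np.array(p['t']))@np.array(p['R'])
def proj(p,X):
    c=np.array(p['R'])@np.array(X,float)+np.array(p['t']); return p['fx']*c[0]/c[2]+p['cx'],p['fy']*c[1]/c[2]+p['cy']
E
python3 - <<'E'
from h import *
for n in ('side','top'):
    im,d,p=grab(n); save(im,n+'0.png'); np.savez(n+'0.npz',im=im,d=d)
    C,dd=ray(p,280,210); print(n,C.round(),dd.round(2),p['fx'])
print(r.sense())
E
```

```text
pics
side [250. 687. 947.] [ 0.26 -0.61 -0.75] 459.2870085848256
top [ 318.  -37. 1420.] [ 0.18  0.01 -0.98] 489.41802275589714
{'clock': 0.1, 'qpos': array([ 1.19659645e+00,  3.53626349e-01,  1.63403248e+00,  6.13897673e-07,
        1.15521800e+00, -2.41106587e-03]), 'qvel': array([-0.00132787, -0.00392125, -0.0012884 ,  0.00034956,  0.0012099 ,
       -0.00130276]), 'joint_efforts': array([ 7.40929681e-04, -6.06358767e+01, -3.42820072e+01,  1.18241819e-04,
        3.85265710e-03, -5.23724466e-06]), 'eef_pos': array([226.91222962, 581.92597622, 247.61877738]), 'tcp_rot': array([-3.14030847e+00, -3.65757426e-06,  2.76980359e+00]), 'contact_force': array([-0.56800851,  0.23700812, -0.57343214]), 'wrist_torque': array([-0.00845036, -0.05319292, -0.06623073]), 'opening': 1.0035789446343635}
```

View pics/side0.png

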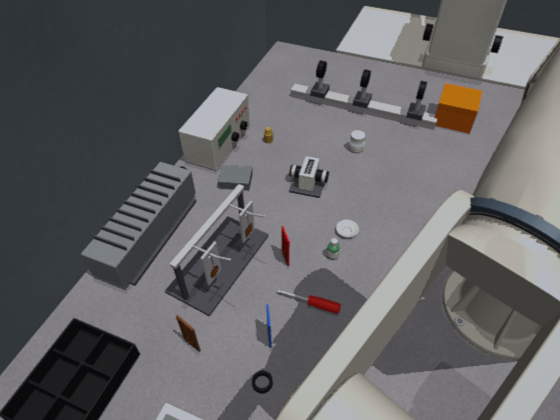

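View pics/top0.png

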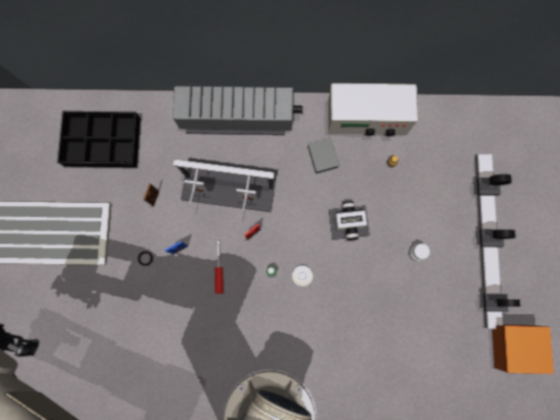

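The side view shows the stand with two sliders at (210,265) and (247,225) and the housing at (310,173). The top view shows the stand's crossbar from (175,163) to (273,176), the pegs pointing down-image, and the housing at (350,218). Next: crops and 3D measurements.

Run:
```python
from h import *
S=np.load('side0.npz');T=np.load('top0.npz')
a=cv2.resize(S['im'][180:310,160:300][:,:,:],None,fx=4,fy=4,interpolation=cv2.INTER_CUBIC)
b=cv2.resize(T['im'][150:240,170:290],None,fx=4,fy=4,interpolation=cv2.INTER_CUBIC)
out=np.zeros((520,800,3),np.uint8); out[:,:560]=a; c=b; c=cv2.rotate(cv2.resize(c,(320,240)),0); out[:320,560:]=c[:, :240]
save(out,'crop1.png')
pT=cams.camera_params('top');pS=cams.camera_params('side')
for nm,D,p in(('top',T,pT),('side',S,pS)):
    P=cloud(D['d'],p); hsv=cv2.cvtColor(D['im'],cv2.COLOR_RGB2HSV)
    ok=D['d']>0
    # crossbar
    m=ok&(P[...,2]>140)&(P[...,2]<170)&(P[...,0]>400)&(P[...,0]<800)&(P[...,1]>0)&(P[...,1]<500)&(hsv[...,2]>150)
    if nm=='side': m[:, :165]=0; m[:,255:]=0; m[:180]=0;m[310:]=0
    q=P[m]; print(nm,'bar n',len(q), q[:,2].mean() if len(q) else 0)
    if len(q):
        w=cv2.minAreaRect(q[:,:2].astype(np.float32)); print(w, cv2.boxPoints(w).round(), np.median(q,0))
    # housing top
    m=ok&(P[...,2]>50)&(P[...,2]<75)&(abs(P[...,0]-onz(pT,350,218,62)[0])<70)&(abs(P[...,1]-onz(pT,350,218,62)[1])<80)&(hsv[...,2]>150)
    q=P[m]; w=cv2.minAreaRect(q[:,:2].astype(np.float32)); print('housing',len(q),w,np.median(q,0))
```

```text
top bar n 680 158.13045462889752
((613.135009765625, 139.17233276367188), (268.5296630859375, 112.93901824951172), 82.84532165527344) [[540.  13.]
 [652.  -1.]
 [686. 265.]
 [574. 279.]] [657.21853312 133.79345469 157.57011529]
housing 299 ((545.6403198242188, -219.92019653320312), (79.57662963867188, 79.59779357910156), 48.41607666015625) [ 542.82533438 -219.02846747   63.32267728]
side bar n 740 156.06825687417
((613.7415161132812, 138.54290771484375), (268.24127197265625, 111.59442901611328), 83.62090301513672) [[543.  11.]
 [654.  -1.]
 [684. 266.]
 [573. 278.]] [658.49455409 152.85484289 155.64534803]
housing 194 ((544.2824096679688, -222.97537231445312), (82.99173736572266, 84.37388610839844), 54.505619049072266) [ 539.88206082 -218.71454102   60.74731813]
```

View pics/crop1.png

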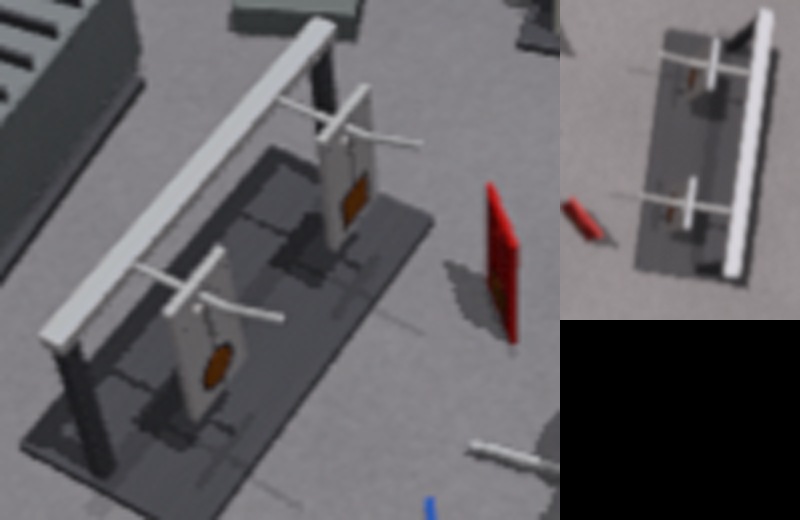

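The crop shows the round-window slider on the near/left peg (side px ≈(214,271)) and the square one on the other, at side px ≈(249,230). The peg tips turn up towards the robot.

Run:
```python
from h import *
from scipy.spatial.transform import Rotation as Ro
S=np.load('side0.npz');T=np.load('top0.npz')
pT=cams.camera_params('top');pS=cams.camera_params('side')
s=r.sense(); pw=cams.camera_params('wrist'); Rt=Ro.from_euler('xyz',s['tcp_rot']).as_matrix()
C,dd=ray(pw,280,210); print('wristcam in tool', (Rt.T@(C-s['eef_pos'])).round(1), (Rt.T@dd).round(2),pw['fx'])
print('cam Rx in tool',(Rt.T@np.array(pw['R']).T).round(2)); print('Rt',Rt.round(3))
for nm,D,p in(('top',T,pT),('side',S,pS)):
    P=cloud(D['d'],p); hsv=cv2.cvtColor(D['im'],cv2.COLOR_RGB2HSV); ok=D['d']>0
    m=ok&(P[...,2]>148)&(P[...,2]<166)&(P[...,0]>635)&(P[...,0]<705)&(P[...,1]>-10)&(P[...,1]<290)&(hsv[...,2]>150)
    q=P[m]; c=q.mean(0); u,_,vt=np.linalg.svd(q[:,:2]-c[:2]); v=vt[0]*np.sign(vt[0][1]); yaw=np.arctan2(-v[0],v[1])
    n=np.array([v[1],-v[0]]); 
    e=(q[:,:2]-c[:2])@v; w=(q[:,:2]-c[:2])@n; print(nm,'bar c',c.round(1),'yaw',yaw.round(4),e.min(),e.max(),np.percentile(w,[2,98]))
    mid=c[:2]+v*(e.min()+e.max())/2
    L=mid-n*8+v*70; print('peg_l_root',L.round(1),'peg_r',(L-140*v).round(1))
    # points in front of bar in stand frame
    X=(P[...,:2]-L)@np.stack([n,v],1)
    for k,off in(('L',0),('R',-140)):
        g=ok&(X[...,0]<-25)&(X[...,0]>-65)&(abs(X[...,1]-off)<32)&(P[...,2]>60)&(P[...,2]<175)
        if nm=='top': g&=P[...,2]>145
        z=P[g]; xx=X[g]; print(k,len(z),np.median(xx,0).round(1),'z',np.percentile(z[:,2],[2,50,98]).round(1),'y',np.percentile(xx[:,1],[2,98]).round(1),'x',np.percentile(xx[:,0],[5,95]).round(1))
        g=ok&(X[...,0]<-68)&(X[...,0]>-115)&(abs(X[...,1]-off)<15)&(P[...,2]>125)&(P[...,2]<190)
        print(' tip',np.hstack([X[g],P[g][:,2:]]).round(0)[:12].tolist())
    print('slider L px',proj(p,[*(L-45*n),150]))
```

```text
wristcam in tool [  67.2    1.6 -126.4] [-0.26  0.01  0.96] 290.69172464351664
cam Rx in tool [[-0.   -0.96 -0.26]
 [ 1.   -0.    0.  ]
 [-0.   -0.26  0.96]]
Rt [[-0.932  0.363 -0.   ]
 [ 0.363  0.932 -0.001]
 [ 0.    -0.001 -1.   ]]
top bar c [659.8 133.  157.4] yaw -0.1194 -133.9564347058576 134.54533399262925 [-7.60501595  7.87335961]
peg_l_root [660.3 203.8] peg_r [643.6  64.8]
L 92 [-42.3  -0.3] z [146.2 160.1 170.3] y [-24.7  23.7] x [-57.8 -32.3]
 tip [[-70.0, 1.0, 162.0], [-69.0, -2.0, 160.0], [-73.0, -0.0, 164.0], [-72.0, -2.0, 161.0], [-75.0, 0.0, 161.0], [-75.0, -2.0, 160.0], [-78.0, 2.0, 163.0], [-77.0, -0.0, 159.0], [-82.0, 0.0, 166.0], [-82.0, -2.0, 167.0], [-84.0, 0.0, 165.0], [-84.0, -3.0, 169.0]]
R 84 [ -47.  -140.4] z [147.1 159.8 169.5] y [-163.2 -117.3] x [-58.2 -31.9]
 tip [[-69.0, -140.0, 156.0], [-68.0, -142.0, 155.0], [-72.0, -140.0, 159.0], [-74.0, -138.0, 155.0], [-74.0, -141.0, 158.0], [-78.0, -139.0, 163.0], [-77.0, -141.0, 160.0], [-82.0, -140.0, 167.0], [-80.0, -142.0, 160.0], [-84.0, -140.0, 165.0], [-83.0, -142.0, 162.0], [-87.0, -141.0, 166.0]]
slider
[... 308 characters left out ...]
0, 2.0, 160.0], [-72.0, 0.0, 160.0], [-74.0, -1.0, 160.0], [-77.0, -1.0, 161.0], [-79.0, -2.0, 161.0], [-81.0, -2.0, 162.0], [-71.0, 2.0, 157.0], [-73.0, 1.0, 158.0], [-75.0, 1.0, 159.0], [-78.0, 2.0, 162.0], [-80.0, -0.0, 161.0], [-82.0, -1.0, 162.0]]
R 431 [ -47.4 -137.9] z [ 65.2 121.  163.4] y [-164.8 -115.1] x [-49.1 -43.1]
 tip [[-69.0, -143.0, 155.0], [-68.0, -140.0, 155.0], [-72.0, -139.0, 157.0], [-73.0, -140.0, 157.0], [-75.0, -142.0, 156.0], [-79.0, -139.0, 161.0], [-81.0, -141.0, 160.0], [-83.0, -142.0, 161.0], [-85.0, -143.0, 160.0], [-71.0, -139.0, 154.0], [-74.0, -139.0, 155.0], [-78.0, -137.0, 160.0]]
slider L px (np.float64(210.95902751446366), np.float64(254.5429105667683))
```

{"name": "drive_tool", "arguments": {"deltas": [[-3.7, -1.83, 0, 0], [-3.7, -1.83, 0, 0], [-3.7, -1.83, 0, 0], [-3.7, -1.83, 0, 0], [-3.7, -1.83, 0, 0], [-3.7, -1.83, 0, 0], [-3.7, -1.83, 0, 0], [-3.7, -1.83, 0, 0], [-3.7, -1.83, 0, 0], [-3.7, -1.83, 0, 0], [-3.7, -1.83, 0, 0], [-3.7, -1.83, 0, 0]], "jaw": 0}}

```text
clock: 1.1
eef_pos: [561.8, 214.5, 248.1]
tcp_rot: [-3.141, -0.0, 2.77]
contact_force: [0.3, 1.0, 0.4]
opening: 1.002
```

{"name": "drive_tool", "arguments": {"deltas": [[0, 0, 0, -0.085], [0, 0, 0, -0.085], [0, 0, 0, -0.084], [0, 0, 0, 0], [0, 0, 0, 0]]}}

```text
clock: 1.52
eef_pos: [560.8, 216.3, 247.9]
tcp_rot: [-3.141, -0.001, 3.021]
contact_force: [0.1, 0.1, 1.4]
opening: 1.001
```

Run:
```python
from h import *
s=r.sense(); print(s['eef_pos'].round(1),s['tcp_rot'].round(4),s['qpos'].round(3),s['contact_force'].round(2))
im,d,p=grab('wrist'); np.savez('w1.npz',im=im,d=d,**{k:p[k] for k in('fx','fy','cx','cy','R','t')}); save(im,'w1.png')
```

```text
[560.8 216.3 247.9] [-3.1413e+00 -6.0000e-04  3.0211e+00] [ 0.366  0.317  1.686 -0.     1.139 -1.085] [0.09 0.15 1.38]
```

View pics/w1.png

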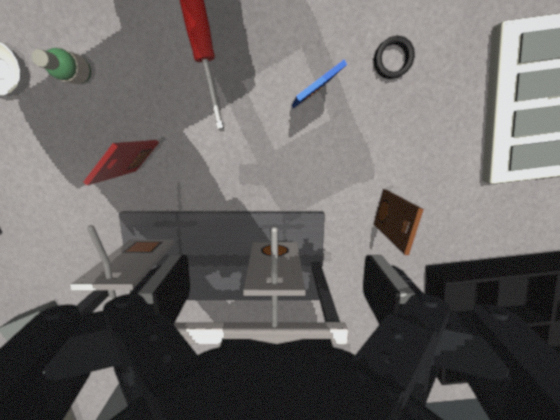

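The wrist view shows the round-window slider centred between the open fingers, with its top edge at rows ~290 and cols 245–305. Its peg runs along col ~275 from the bar (row 325) to the tip (row 230), and the square-window slider is out at the left.

Run:
```python
from h import *
D=dict(np.load('w1.npz')); P=cloud(D['d'],D); ok=D['d']>0
yaw=-0.118; n=np.array([np.cos(yaw),np.sin(yaw)]); v=np.array([-n[1],n[0]]); L=np.array([660.2,203.8])
X=np.concatenate([(P[...,:2]-L)@np.stack([n,v],1),P[...,2:]],-1)
rows,cols=np.mgrid[:420,:560]; m=ok&(cols>180)&(cols<370)&(rows>220)&(rows<345)
b=X[m&(X[...,2]>148)&(X[...,0]>-10)]; print('bar',len(b),np.percentile(b[:,0],[5,50,95]).round(1),np.percentile(b[:,1],[1,99]).round(1),b[:,2].mean().round(1), 'slope',np.polyfit(b[:,1],b[:,0],1).round(4))
f=X[m&(X[...,0]<-30)&(X[...,0]>-60)&(X[...,2]>60)&(X[...,2]<158)&(abs(X[...,1])<35)]
f=f[(abs(f[:,1])>4)]
A=np.c_[f[:,1:],np.ones(len(f))]; w=np.ones(len(f),bool)
for _ in range(5):
    c=np.linalg.lstsq(A[w],f[w,0],rcond=None)[0]; res=f[:,0]-A@c; w=abs(res)<2
print('face',w.sum(),len(f),'x=%.4f y + %.4f z + %.1f'%tuple(c),'x at z147',c[1]*147+c[2],'y',np.percentile(f[w,1],[1,99]).round(1),'z',np.percentile(f[w,2],[1,99]).round(1))
t=X[m&(X[...,2]>158)&(X[...,0]<-30)&(X[...,0]>-52)&(abs(X[...,1])<32)]; print('top',len(t),np.median(t,0).round(1),np.percentile(t[:,1],[1,99]).round(1), np.percentile(t[:,0],[5,95]).round(1),'slope',np.polyfit(t[:,1],t[:,0],1).round(3),'zslope',np.polyfit(t[:,1],t[:,2],1).round(3))
g=X[m&(X[...,0]<-50)&(X[...,0]>-115)&(abs(X[...,1])<6)&(X[...,2]>140)]
for a in range(-110,-50,6):
    k=g[(g[:,0]>=a)&(g[:,0]<a+6)]
    if len(k): print('peg',a+3,k.mean(0).round(1),len(k),k[:,2].max().round(1))
g=X[m&(X[...,0]<-5)&(X[...,0]>-36)&(abs(X[...,1])<6)&(X[...,2]>140)]; print('inner',len(g),np.polyfit(g[:,0],g[:,2],1).round(3) if len(g)>3 else '')
```

```text
bar 2949 [-0.2  2.8 12.7] [-80.1  63. ] 155.1 slope [-2.4000e-03  4.1676e+00]
face 1875 1891 x=0.0022 y + 0.0228 z + -46.6 x at z147 -43.26056356062489 y [-24.4  24.7] z [ 66.4 157.3]
top 577 [-42.2  -0.2 163.7] [-24.5  25. ] [-43.5 -38.4] slope [ 4.0000e-03 -4.1559e+01] zslope [-3.00000e-03  1.62937e+02]
peg -107 [-109.7   -0.9  305.8] 54 306.7
peg -95 [-94.8   0.5 168.2] 40 170.0
peg -89 [-89.    0.4 166.5] 38 168.4
peg -83 [-83.    0.4 164. ] 33 166.3
peg -77 [-76.9   0.3 161.4] 37 163.6
peg -71 [-71.    0.3 159.2] 33 160.8
peg -65 [-64.9   0.2 156.7] 34 159.0
peg -59 [-58.8   0.3 155. ] 38 156.0
peg -53 [-52.9   0.  154.7] 36 156.1
inner 157 [-5.60000e-02  1.52395e+02]
```

{"name": "drive_tool", "arguments": {"deltas": [[-1.98, -0.02, 0.5, 0], [-1.98, -0.02, 0.5, 0], [-1.98, -0.02, 0.5, 0], [0, 0, 2, 0], [0, 0, 2, 0], [0, 0, 2, 0], [0, 0, 1.5, 0], [0, 0, 1.2, 0], [0, 0, 0, 0], [0, 0, 0, 0]]}}

```text
clock: 2.4
eef_pos: [619.6, 209.0, 146.0]
tcp_rot: [-3.141, -0.001, 3.023]
contact_force: [1.7, 0.5, 0.4]
opening: 0.999
```

Run:
```python
from h import *
s=r.sense(); print(s['eef_pos'].round(1),s['tcp_rot'].round(4),s['contact_force'].round(2))
im,d,p=grab('wrist'); P=cloud(d,p); ok=d>0
yaw=-0.118; n=np.array([np.cos(yaw),np.sin(yaw)]); v=np.array([-n[1],n[0]]); L=np.array([660.2,203.8])
print('tcp in stand',((s['eef_pos'][:2]-L)@n).round(2),((s['eef_pos'][:2]-L)@v).round(2))
X=np.concatenate([(P[...,:2]-L)@np.stack([n,v],1),P[...,2:]],-1)
t=X[ok&(X[...,2]>158)&(X[...,2]<168)&(X[...,0]<-30)&(X[...,0]>-52)&(abs(X[...,1])<26)]; print('top',len(t),np.median(t,0).round(1),np.percentile(t[:,1],[1,99]).round(1),np.percentile(t[:,0],[5,95]).round(1),np.polyfit(t[:,1],t[:,0],1).round(3))
for a in range(-104,-42,5):
    k=X[ok&(X[...,0]>=a)&(X[...,0]<a+5)&(abs(X[...,1])<5)&(X[...,2]>146)&(X[...,2]<180)]
    if len(k): print(a+2.5,np.median(k,0).round(1),np.percentile(k[:,2],90).round(1),len(k))
```

```text
[619.6 209.  146. ] [-3.1412e+00 -9.0000e-04  3.0231e+00] [1.66 0.54 0.39]
tcp in stand -40.93 0.35
top 2120 [-42.1   0.3 163.8] [-24.2  24.8] [-43.3 -38.3] [ 1.0000e-03 -4.1428e+01]
-96.5 [-95.4   0.6 168.2] 169.3 111
-91.5 [-91.6   0.6 167.4] 168.8 168
-86.5 [-86.6   0.6 165.5] 166.8 158
-81.5 [-81.4   0.5 163.4] 164.8 148
-76.5 [-76.6   0.5 161.3] 162.7 135
-71.5 [-71.6   0.8 159.6] 160.7 127
-66.5 [-66.5   0.8 157.6] 158.5 107
-61.5 [-61.4   0.3 155.5] 156.5 110
-56.5 [-56.4   0.3 155.1] 155.8 117
-51.5 [-51.5   0.3 154.8] 155.7 106
-46.5 [-46.6   0.2 154.5] 155.4 111
-41.5 [-42.6   0.2 162.5] 164.6 481
```

{"name": "drive_tool", "arguments": {"deltas": [[0, 0, 0, 0], [0, 0, 0, 0], [0, 0, 0, 0], [0, 0, 0, 0], [0, 0, 0, 0], [0, 0, 0, 0], [0, 0, 0, 0], [0, 0, 0, 0]], "jaw": 1, "force": 50}}

```text
clock: 3.12
eef_pos: [620.6, 209.1, 147.4]
tcp_rot: [3.141, 0.002, 3.024]
contact_force: [-0.6, 1.0, 6.7]
opening: 0.574
```

{"name": "drive_tool", "arguments": {"deltas": [[0, 0, 0, 0], [0, 0, 0, 0], [0, 0, 0, 0]]}}

```text
clock: 3.37
eef_pos: [620.6, 209.1, 147.4]
tcp_rot: [3.141, 0.002, 3.024]
contact_force: [-0.3, 0.2, 6.3]
opening: 0.568
```

{"name": "drive_tool", "arguments": {"deltas": [[0, 0, -0.1, 0], [0, 0, -0.1, 0], [0, 0, 0, 0], [0, 0, 0, 0]]}}

```text
clock: 3.7
eef_pos: [619.6, 208.7, 148.0]
tcp_rot: [-3.141, -0.001, 3.024]
contact_force: [-0.1, 0.2, -0.2]
opening: 0.574
```

{"name": "drive_tool", "arguments": {"deltas": [[0, 0, -0.1, 0], [0, 0, -0.1, 0], [0, 0, 0, 0], [0, 0, 0, 0]]}}

```text
clock: 4.03
eef_pos: [619.9, 208.8, 150.3]
tcp_rot: [-3.142, 0.0, 3.024]
contact_force: [0.3, 0.5, -1.7]
opening: 0.567
```

```bash
cat >> h.py <<'E'
yaw=-0.118; n=np.array([np.cos(yaw),np.sin(yaw)]); v=np.array([-n[1],n[0]]); L=np.array([660.2,203.8])
def look(f=None):
    s=r.sense(); im,d,p=grab('wrist'); P=cloud(d,p); ok=d>0
    if f: save(im,f)
    X=np.concatenate([(P[...,:2]-L)@np.stack([n,v],1),P[...,2:]],-1)
    e=np.array([*((s['eef_pos'][:2]-L)@np.stack([n,v],1)),s['eef_pos'][2]]); print('tcp',e.round(2),s['tcp_rot'].round(3),'F',s['contact_force'].round(2),'T',s['wrist_torque'].round(2))
    t=X[ok&(X[...,2]>e[2]+11)&(X[...,2]<e[2]+20)&(abs(X[...,0]-e[0])<8)&(abs(X[...,1])<24)&(abs(X[...,1])>5)]
    if len(t): print('top',len(t),np.median(t,0).round(1),np.percentile(t[:,0],[5,95]).round(1),'ztop',np.percentile(t[:,2],[50,80,90]).round(1),'x(y)',np.polyfit(t[:,1],t[:,0],1).round(3))
    ff=X[ok&(X[...,2]>60)&(X[...,2]<e[2]+10)&(abs(X[...,0]-e[0])<10)&(abs(X[...,1])<20)&(abs(X[...,1])>5)]
    if len(ff)>50: print('face x(z)',len(ff),np.polyfit(ff[:,2],ff[:,0],1).round(3))
    for a in range(-104,int(e[0])-6,8):
        k=X[ok&(X[...,0]>=a)&(X[...,0]<a+8)&(abs(X[...,1])<4)&(X[...,2]>146)&(X[...,2]<180)]
        if len(k): print(' peg',np.median(k,0).round(1),np.percentile(k[:,2],90).round(1))
    return X
E
python3 - <<'E'
from h import *
look('w2.png')
E
```

```text
tcp [-40.64   0.24 150.31] [-3.142  0.     3.024] F [ 0.3   0.52 -1.72] T [-0.06  0.04 -0.06]
top 1569 [-42.3  -5.4 166.3] [-43.8 -38.3] ztop [166.3 167.1 167.4] x(y) [ -0.    -41.642]
face x(z) 3422 [ 2.600e-02 -4.731e+01]
 peg [-96.5   0.6 168.1] 169.0
 peg [-92.1   0.4 167.7] 169.0
 peg [-84.1   0.7 164.6] 166.0
 peg [-76.2   0.7 161.3] 162.9
 peg [-68.1   0.2 158. ] 159.5
 peg [-59.8   0.6 155.4] 156.4
 peg [-52.    0.6 154.8] 155.7
 peg [-4.320e+01  1.000e-01  1.611e+02] 167.0
```

View pics/w2.png

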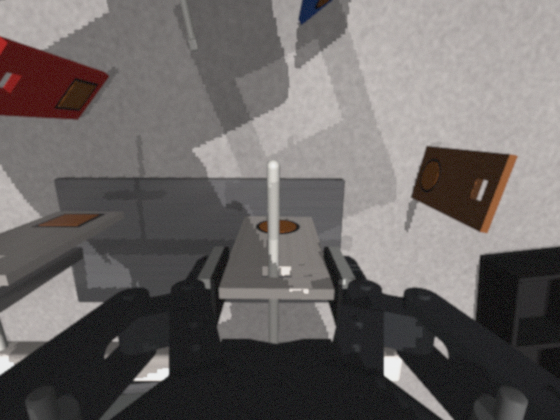

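The window is round, confirmed close up at px (278,226). The slider rose 2.5 mm with the jaws and the peg is near the middle of the hole. I'll draw along the level part first.

{"name": "drive_tool", "arguments": {"deltas": [[0.25, 0, -0.011, 0], [0.25, 0, -0.011, 0], [0.25, 0, -0.011, 0], [0.25, 0, -0.011, 0], [0.25, 0, -0.011, 0], [0.25, 0, -0.011, 0], [0.25, 0, -0.011, 0], [0, 0, 0, 0]]}}

```text
clock: 4.75
eef_pos: [601.9, 210.9, 151.1]
tcp_rot: [-3.142, -0.0, 3.024]
contact_force: [0.8, -0.2, -1.0]
opening: 0.571
```

Run:
```python
from h import *
look()
```

```text
tcp [-58.69   0.23 151.09] [-3.142 -0.     3.024] F [ 0.8  -0.16 -1.  ] T [-0.02  0.02  0.04]
top 1573 [-60.3  -5.4 167.1] [-61.9 -56.3] ztop [167.1 167.9 168.3] x(y) [-4.0000e-03 -5.9686e+01]
face x(z) 3430 [ 2.7000e-02 -6.5488e+01]
 peg [-96.6   0.7 167.8] 168.7
 peg [-92.3   0.3 167.8] 169.0
 peg [-84.1   0.6 164.4] 166.1
 peg [-76.1   0.6 161.3] 162.7
 peg [-68.1   0.6 158. ] 159.6
```

{"name": "drive_tool", "arguments": {"deltas": [[0.25, 0, -0.02, 0], [0.25, 0, -0.07, 0], [0.25, 0, -0.098, 0], [0.25, 0, -0.098, 0], [0.25, 0, -0.098, 0], [0.25, 0, -0.098, 0], [0, 0, 0, 0]]}}

```text
clock: 5.38
eef_pos: [587.2, 212.7, 156.1]
tcp_rot: [3.142, -0.0, 3.024]
contact_force: [1.0, 0.8, -1.0]
opening: 0.574
```

{"name": "drive_tool", "arguments": {"deltas": [[0.25, 0, -0.098, 0], [0.25, 0, -0.098, 0], [0.25, 0, -0.098, 0], [0, 0, 0, 0]]}}

```text
clock: 5.72
eef_pos: [579.7, 213.6, 159.0]
tcp_rot: [-3.142, -0.0, 3.024]
contact_force: [0.7, 0.2, -0.3]
opening: 0.569
```

Run:
```python
from h import *
look()
```

```text
tcp [-81.11   0.24 159.  ] [-3.142 -0.     3.024] F [ 0.65  0.23 -0.29] T [-0.01  0.04  0.02]
top 1575 [-82.7  -5.5 175.1] [-84.3 -78.8] ztop [175.1 175.9 176.2] x(y) [-3.0000e-03 -8.2106e+01]
face x(z) 3433 [ 2.6000e-02 -8.8024e+01]
 peg [-96.7   0.6 167.7] 169.2
 peg [-92.4   0.6 167.7] 169.2
 peg [-8.360e+01 -1.000e-01  1.698e+02] 175.7
```

{"name": "drive_tool", "arguments": {"deltas": [[0.25, 0, -0.11, 0], [0.25, 0, -0.11, 0], [0.25, 0, -0.11, 0], [0.25, 0, -0.105, 0], [0, 0, 0, 0]]}}

```text
clock: 6.18
eef_pos: [569.8, 214.8, 163.4]
tcp_rot: [3.142, -0.0, 3.024]
contact_force: [0.4, -0.6, -1.7]
opening: 0.575
```

{"name": "drive_tool", "arguments": {"deltas": [[0.25, 0, -0.1, 0], [0.25, 0, -0.1, 0], [0.25, 0, -0.1, 0], [0.25, 0, -0.05, 0], [0.25, 0, 0, 0], [0.3, 0, 0, 0], [0.3, 0, 0, 0], [0.4, 0, 0, 0], [0, 0, 0, 0]]}}

```text
clock: 6.93
eef_pos: [547.0, 217.3, 166.5]
tcp_rot: [-3.141, -0.001, 3.024]
contact_force: [-0.2, 0.7, -0.8]
opening: 0.573
```

Run:
```python
from h import *
look()
```

```text
tcp [-1.1404e+02  1.1000e-01  1.6653e+02] [-3.141e+00 -1.000e-03  3.024e+00] F [-0.16  0.67 -0.84] T [ 0.01  0.04 -0.03]
top 1586 [-115.7   -5.5  182.6] [-117.1 -111.8] ztop [182.6 183.4 183.7] x(y) [-3.00000e-03 -1.15021e+02]
face x(z) 3423 [ 2.70000e-02 -1.21241e+02]
```

The slider is off the peg, with no significant forces felt. Next: lift and carry it over to the housing.

{"name": "drive_tool", "arguments": {"deltas": [[0, 0, -2, 0], [0.3, 0, -3, 0], [0.3, 0, -3, 0], [0, 0, -3, 0], [0, 0, -1.5, 0]]}}

```text
clock: 7.4
eef_pos: [543.0, 218.5, 295.6]
tcp_rot: [3.14, 0.004, 3.024]
contact_force: [0.1, 0.2, -0.1]
opening: 0.573
```

{"name": "drive_tool", "arguments": {"deltas": [[-0.5, -2, 0, 0], [-1, -3.5, 0, 0], [-1, -3.7, 0, 0], [-1, -3.7, 0, 0], [-1, -3.7, 0, 0], [-1, -3.7, 0, 0], [-1, -3.7, 0, 0], [-1, -3.7, 0, 0], [-1, -3.7, 0, 0], [-1, -3.7, 0, 0], [-1, -3.7, 0, 0], [-1, -3.7, 0, 0]]}}

```text
clock: 8.4
eef_pos: [606.2, -219.6, 291.7]
tcp_rot: [3.142, 0.0, 3.024]
contact_force: [0.8, 0.0, -0.6]
opening: 0.572
```

{"name": "drive_tool", "arguments": {"deltas": [[-0.3, -0.5, 0, 0], [0, 0, 2, 0], [0, 0, 2.5, 0], [0, 0, 2.5, 0], [0, 0, 0, 0], [0, 0, 0, 0]]}}

```text
clock: 8.9
eef_pos: [607.8, -222.3, 220.7]
tcp_rot: [3.141, -0.003, 3.024]
contact_force: [0.5, -0.6, -0.0]
opening: 0.567
```

Run:
```python
from h import *
s=r.sense(); print(s['eef_pos'].round(1),s['tcp_rot'].round(4),s['qpos'].round(2),s['contact_force'].round(2))
im,d,p=grab('wrist'); np.savez('w3.npz',im=im,d=d,**{k:p[k] for k in('fx','fy','cx','cy','R','t')}); save(im,'w3.png')
```

```text
[ 607.8 -222.3  220.7] [ 3.1409e+00 -2.9000e-03  3.0239e+00] [-0.35  0.41  1.61  0.    1.12 -1.81] [ 0.47 -0.59 -0.04]
```

View pics/w3.png

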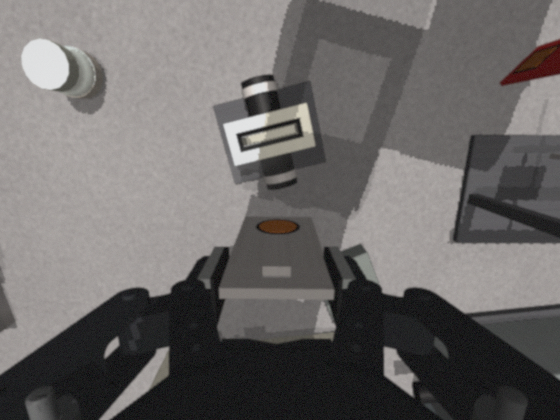

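The view shows the round slider held between the fingers. The housing's slot is at px (270,135), outlined dark, with the long axis turned about 12° in the picture.

```bash
cat >> h.py <<'E'
def slot(D,box,tag=''):
    r0,r1,c0,c1=box; P=cloud(D['d'],D); im=D['im']; hsv=cv2.cvtColor(im,cv2.COLOR_RGB2HSV)
    g=hsv[...,2].astype(int); Z=P[...,2]
    w=np.zeros(g.shape,np.uint8); w[r0:r1,c0:c1]=((g>150)&(Z>50)&(Z<75))[r0:r1,c0:c1]
    cs,_=cv2.findContours(w,cv2.RETR_CCOMP,cv2.CHAIN_APPROX_NONE)[:2]
    c=max(cs,key=cv2.contourArea); print(tag,'top z',np.median(Z[w>0]).round(1),len(Z[w>0]))
    def fit(c,z,nm):
        q=np.array([onz(D,u,v_,z)[:2] for u,v_ in c.reshape(-1,2)],np.float32)
        (cx,cy),(a,b),an=cv2.minAreaRect(q); 
        th=np.deg2rad(an)
        if a<b: th+=np.pi/2
        yw=(th-np.pi/2+np.pi/2)%np.pi-np.pi/2
        print(nm,'c',round(cx,1),round(cy,1),'size',round(max(a,b),1),round(min(a,b),1),'yaw',round(yw,4))
    fit(c,62,'block')
    m=np.zeros_like(w); cv2.drawContours(m,[c],-1,1,-1); m=cv2.erode(m,np.ones((3,3)))
    dk=((g<110)&(m>0)).astype(np.uint8); cs,_=cv2.findContours(dk,cv2.RETR_EXTERNAL,cv2.CHAIN_APPROX_NONE)[:2]
    c2=max(cs,key=cv2.contourArea); fit(c2,62,'bevel')
E
python3 - <<'E'
from h import *
slot(dict(np.load('w3.npz')),(90,180,205,340),'wrist')
S=dict(np.load('top0.npz')); S.update(cams.camera_params('top')); slot(S,(195,245,325,380),'top')
E
```

```text
wrist top z 62.6 2299
block c 544.3 -219.7 size 80.2 39.8 yaw 0.1169
bevel c 544.6 -219.1 size 61.0 17.8 yaw 0.1172
top top z 63.3 299
block c 544.4 -220.7 size 79.0 41.1 yaw 0.1211
bevel c 545.8 -222.5 size 54.2 12.6 yaw 0.107
```

{"name": "drive_tool", "arguments": {"deltas": [[0, 0, 0, -0.08], [0, 0, 0, -0.08], [0, 0, 0, -0.075], [2, 0.34, 0, 0], [2, 0.34, 0, 0], [2.05, 0.33, 0, 0], [0, 0, 1.5, 0], [0, 0, 2, 0], [0, 0, 1.5, 0], [0, 0, 1, 0], [0, 0, 0, 0], [0, 0, 0, 0]]}}

```text
clock: 9.95
eef_pos: [547.9, -220.0, 162.7]
tcp_rot: [-3.141, 0.001, -3.024]
contact_force: [0.2, 0.5, -0.1]
opening: 0.574
```

Run:
```python
from h import *
s=r.sense(); print(s['eef_pos'].round(1),s['tcp_rot'].round(4),s['contact_force'].round(2))
im,d,p=grab('wrist'); np.savez('w4.npz',im=im,d=d,**{k:p[k] for k in('fx','fy','cx','cy','R','t')}); save(cv2.resize(im[90:330,150:410],None,fx=2.3,fy=2.3,interpolation=cv2.INTER_CUBIC),'w4.png')
P=cloud(d,p); c,s_=np.cos(.117),np.sin(.117); o=np.array([544.5,-219.5])
X=np.concatenate([(P[...,:2]-o)@np.array([[c,-s_],[s_,c]]),P[...,2:]],-1)
e=(s['eef_pos'][:2]-o)@np.array([[c,-s_],[s_,c]]); print('tcp in housing',e.round(2))
f=X[(d>0)&(abs(X[...,0])<14)&(abs(X[...,1])<22)&(X[...,2]>72)&(X[...,2]<170)]
cf=np.linalg.lstsq(np.c_[f[:,1:],np.ones(len(f))],f[:,0],rcond=None)[0]; print('face',len(f),cf.round(4),'x at 76',cf[1]*76+cf[2],'zmin',np.percentile(f[:,2],[.5,2]))
g=X[(d>0)&(abs(X[...,0])<14)&(X[...,2]>80)&(X[...,2]<115)]; print('y edges',np.percentile(g[:,1],[.5,99.5]))
```

```text
[ 547.9 -220.   162.7] [-3.1411e+00  9.0000e-04 -3.0242e+00] [ 0.16  0.5  -0.09]
tcp in housing [ 3.36 -0.9 ]
face 4686 [ 0.0043  0.0291 -3.5402] x at 76 -1.3288175148074024 zmin [79.64903551 82.26646013]
y edges [-23.28774312  26.12601142]
```

View pics/w4.png

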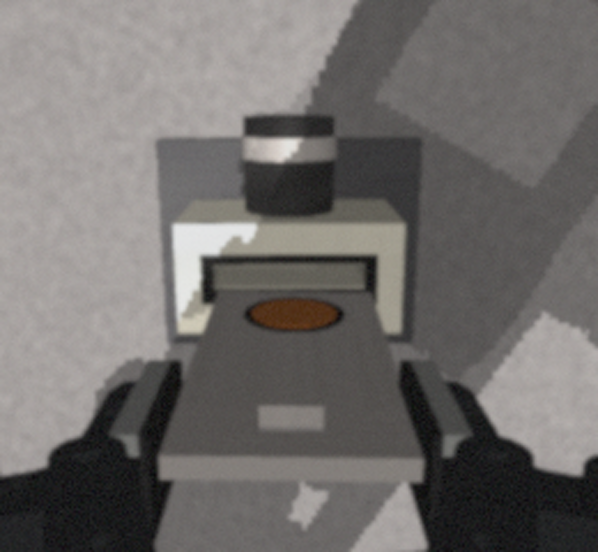

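Plate bottom sits about +1.2 mm (x) and +1.3 mm (y) off the slot centre. I'll correct that and descend gently.

{"name": "drive_tool", "arguments": {"deltas": [[0.09, -0.065, 0, 0], [0.09, -0.065, 0, 0], [0, 0, 0.4, 0], [0, 0, 0.4, 0], [0, 0, 0.4, 0], [0, 0, 0.4, 0], [0, 0, 0.3, 0], [0, 0, 0.3, 0], [0, 0, 0, 0]]}}

```text
clock: 10.75
eef_pos: [545.3, -221.2, 138.8]
tcp_rot: [3.141, -0.001, -3.024]
contact_force: [-1.2, -0.2, 0.1]
opening: 0.575
```

{"name": "drive_tool", "arguments": {"deltas": [[0, 0, 0.3, 0], [0, 0, 0.3, 0], [0, 0, 0, 0]]}}

```text
clock: 11.0
eef_pos: [545.4, -221.3, 133.1]
tcp_rot: [3.141, -0.001, -3.024]
contact_force: [-0.2, 0.2, -0.6]
opening: 0.571
```

{"name": "drive_tool", "arguments": {"deltas": [[0, 0, 0.3, 0], [0, 0, 0.3, 0], [0, 0, 0.3, 0], [0, 0, 0.3, 0], [0, 0, 0, 0]]}}

```text
clock: 11.42
eef_pos: [545.3, -221.2, 120.9]
tcp_rot: [3.141, -0.001, -3.024]
contact_force: [0.3, -0.3, -0.9]
opening: 0.571
```

{"name": "drive_tool", "arguments": {"deltas": [[0, 0, 0.25, 0], [0, 0, 0.25, 0], [0, 0, 0.25, 0], [0, 0, 0.25, 0], [0, 0, 0, 0]]}}

```text
clock: 11.83
eef_pos: [545.4, -221.3, 111.1]
tcp_rot: [3.141, -0.001, -3.024]
contact_force: [0.5, 0.3, -0.1]
opening: 0.574
```

{"name": "drive_tool", "arguments": {"deltas": [[0, 0, 0.1, 0], [0, 0, 0.1, 0], [0, 0, 0.1, 0], [0, 0, 0, 0]]}}

```text
clock: 12.17
eef_pos: [545.6, -221.4, 108.5]
tcp_rot: [3.142, -0.0, -3.024]
contact_force: [-0.9, 0.3, -0.5]
opening: 0.57
```

{"name": "drive_tool", "arguments": {"deltas": [[0, 0, 0.1, 0], [0, 0, 0.1, 0], [0, 0, 0, 0]]}}

```text
clock: 12.42
eef_pos: [545.6, -221.4, 106.5]
tcp_rot: [3.142, -0.0, -3.024]
contact_force: [-0.4, 0.1, -1.0]
opening: 0.572
```

{"name": "drive_tool", "arguments": {"deltas": [[0, 0, 0.1, 0], [0, 0, 0, 0], [0, 0, 0, 0]]}}

```text
clock: 12.67
eef_pos: [545.6, -221.3, 105.6]
tcp_rot: [3.142, -0.0, -3.024]
contact_force: [-0.0, 0.5, -1.2]
opening: 0.569
```

{"name": "drive_tool", "arguments": {"deltas": [[0, 0, 0.1, 0], [0, 0, 0, 0], [0, 0, 0, 0]]}}

```text
clock: 12.92
eef_pos: [545.7, -221.4, 104.7]
tcp_rot: [3.142, 0.0, -3.024]
contact_force: [0.1, -0.6, -0.9]
opening: 0.572
```

{"name": "drive_tool", "arguments": {"deltas": [[0, 0, 0.05, 0], [0, 0, 0.05, 0], [0, 0, 0, 0]]}}

```text
clock: 13.17
eef_pos: [546.1, -221.4, 104.4]
tcp_rot: [-3.141, 0.001, -3.025]
contact_force: [-0.4, 1.8, 6.4]
opening: 0.569
```

{"name": "drive_tool", "arguments": {"deltas": [[0, 0, 0.05, 0], [0, 0, 0.05, 0], [0, 0, 0, 0]]}}

```text
clock: 13.42
eef_pos: [546.5, -221.3, 104.2]
tcp_rot: [-3.141, 0.002, -3.025]
contact_force: [-2.0, 3.4, 13.7]
opening: 0.574
```

```bash
cat > z.py <<'E'
from h import *
s=r.sense(); im,d,p=grab('wrist'); P=cloud(d,p); c,s_=np.cos(.117),np.sin(.117); o=np.array([544.5,-219.5])
X=np.concatenate([(P[...,:2]-o)@np.array([[c,-s_],[s_,c]]),P[...,2:]],-1)
print('tcp',s['eef_pos'].round(2),'F',s['contact_force'].round(2))
t=X[(d>0)&(abs(X[...,0])<9)&(abs(X[...,1])<23)&(X[...,2]>115)&(X[...,2]<128)]; print('top',len(t),np.percentile(t,[2,50,98],axis=0).round(1).tolist())
b=X[(d>0)&(X[...,0]<-9)&(X[...,0]>-19)&(abs(X[...,1])<38)&(X[...,2]>50)&(X[...,2]<75)]; print('block top',len(b),np.median(b[:,2]).round(2))
f=X[(d>0)&(abs(X[...,0])<9)&(abs(X[...,1])<20)&(X[...,2]>72)&(X[...,2]<112)]; print('face x(z)',np.polyfit(f[:,2],f[:,0],1).round(3))
save(im,'w_z%d.png'%int(s['clock']*100))
E
python3 z.py
```

```text
tcp [ 546.47 -221.32  104.24] F [-2.02  3.43 13.72]
top 1893 [[-0.9, -22.0, 115.3], [0.4, 0.4, 120.4], [4.7, 22.2, 121.9]]
block top 1965 62.76
face x(z) [ 0.045 -5.128]
```

Contact at the expected height (TCP 104.4, top 57.6 above the block ≈ 58). I'll relieve the press, then release.

{"name": "drive_tool", "arguments": {"deltas": [[0, 0, -0.05, 0], [0, 0, -0.08, 0], [0, 0, 0, 0], [0, 0, 0, 0]]}}

```text
clock: 13.8
eef_pos: [546.0, -221.4, 104.4]
tcp_rot: [-3.141, 0.001, -3.025]
contact_force: [-0.5, 1.9, 6.9]
opening: 0.571
```

{"name": "drive_tool", "arguments": {"deltas": [[0, 0, 0, 0], [0, 0, 0, 0], [0, 0, 0, 0], [0, 0, 0, 0], [0, 0, 0, 0], [0, 0, 0, 0], [0, 0, 0, 0], [0, 0, 0, 0]], "jaw": 0}}

```text
clock: 14.47
eef_pos: [545.6, -221.4, 103.9]
tcp_rot: [3.142, -0.0, -3.024]
contact_force: [0.3, -0.0, 0.5]
opening: 0.994
```

```bash
python3 z.py; ls pics
```

```text
tcp [ 545.63 -221.38  103.93] F [ 0.3  -0.01  0.49]
top 1859 [[-2.2, -22.1, 115.3], [-0.9, -0.4, 120.3], [3.2, 22.1, 121.8]]
block top 1998 62.69
face x(z) [ 0.027 -4.283]
crop1.png
side0.png
top0.png
w1.png
w2.png
w3.png
w4.png
w_z1341.png
w_z1446.png
```

Released and unloaded. Now I'll retreat straight up and check.

{"name": "drive_tool", "arguments": {"deltas": [[0, 0, -0.5, 0], [0, 0, -1, 0], [0, 0, -1.5, 0], [0, 0, -2, 0], [0, 0, -2.5, 0], [0, 0, -2.5, 0], [-2, 0, -1, 0], [-2, 0, 0, 0], [-2, 0, 0, 0], [0, 0, 0, 0], [0, 0, 0, 0]]}}

```text
clock: 15.43
eef_pos: [605.8, -214.2, 214.7]
tcp_rot: [-3.141, 0.001, -3.024]
contact_force: [0.6, 0.7, -1.3]
opening: 0.996
```

```bash
python3 z.py
python3 - <<'E'
from h import *
s=r.sense();print(s['eef_pos'].round(1),s['contact_force'].round(2))
im,d,p=grab('wrist'); sd,dd,ps=grab('side')
save(np.hstack([cv2.resize(im[:330,130:430],(400,440)),cv2.resize(sd[120:320,150:350],(400,440),interpolation=cv2.INTER_CUBIC)]),'fin.png')
a=np.load('side0.npz'); P0=cloud(a['d'],ps);
df=cv2.absdiff(a['im'],sd).max(2)[215:260,225:270]; print('square slider diff',np.percentile(df,[50,95]))
E
```

```text
tcp [ 605.81 -214.18  214.69] F [ 0.57  0.68 -1.29]
top 451 [[-2.9, -21.7, 119.0], [-0.7, 1.1, 120.6], [2.1, 21.8, 122.1]]
block top 918 62.65
[ 604.9 -214.2  214.3] [-0.06 -0.23 -0.38]
square slider diff [ 9. 41.]Traceback (most recent call last):
  File "z.py", line 7, in <module>
    f=X[(d>0)&(abs(X[...,0])<9)&(abs(X[...,1])<20)&(X[...,2]>72)&(X[...,2]<112)]; print('face x(z)',np.polyfit(f[:,2],f[:,0],1).round(3))
                                                                                                    ~~~~~~~~~~^^^^^^^^^^^^^^^^^
    raise TypeError("expected non-empty vector for x")
TypeError: expected non-empty vector for x
```

View pics/fin.png

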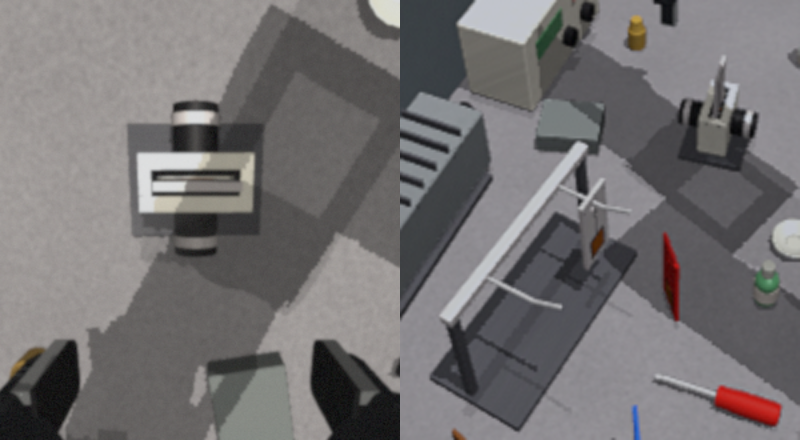

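The final view shows the slider standing in the slot (left px ≈(195,183), right px ≈(720,95)), the left peg empty, and the square slider still hanging at (595,225). The gripper is clear.

```bash
python3 -c "
from rig import job; print(job.sign_off())"
```

```text
the job is handed in; nothing more can be done
None
```

The round-window slider is home in the housing slot and released, and I have handed the job in at about 15.5 s of the 72 s allowed.

**Drawing off:** The slider hung on the left peg. I gripped it by its side edges, centred the hole on the wire and followed the peg's bend of about 21°. During the draw the force readings between moves stayed within about 2 N.

**Near the 8 N limit:** Just before the draw, closing the jaws pressed the slider down on the peg with about 6 to 7 N. I raised the arm and that went back to about zero.

**Inserting:** It went down window end first with no felt resistance until the floor. I pressed to about 14 N there, backed off to 7 N and then opened the jaws.

**Last checks:**
- **Seating:** the slider's top stands 57.95 mm above the block, against the expected 58 mm.
- **Scene:** the square slider still hangs on its peg. In that last picture, which covers only part of the bench, the bystanders in view look unmoved; I did not check the rest.
- **Image comparison:** the before/after difference around the square slider was not zero (median 9, 95th percentile 41 grey levels). I put that down to the arm's moved shadow but did not test it.
- **Failed line:** the last check script stopped with an error on its plate-tilt line, because the plate's front face was out of view. The height numbers came out before that.

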